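Clear the drill jig and index the rose to the third stop

TASK

Get the rotary drill jig ready for the next screw hole in the brass door-knob rose: with the bench brush, sweep the three pieces of scrap along the jig's bed and off its end into the grey chip tray (not by hand), then stand the brush on its bristles on the bench, off the jig. Then grip the black index knob and turn it clockwise, feeling and counting the clicks, until the dividing plate sits in its third stop; do not run past it. Leave everything else on the bench where it is, and finish still gripping the knob, holding the plate still in the third stop.

Things in the scene. Friction and masses are not known exactly. Their poses are not given: they have to be found in the camera images.
- jig: Rotary drill jig, fixed: green casting with a bare steel bed, x -85 to 85, y -130 to 245 mm, its top 30 mm above the bench (origin on the bench, z up). Grey chip tray beyond the -y end, dividing plate and black index knob at x 0, y 130 mm. Scrap lies on the bed within x -65 to 65, y -95 to 15 mm; clear bed from there to the plate's rim at y 78 mm.
- tray (a point): Centre of the chip tray's floor, 11 mm above the bench, axes as the jig's. The tray is 190 mm (x) by 125 mm (y) over its 3 mm walls, rim 26 mm above the bench, 4 mm below the bed. Its +y wall adjoins the bed's end edge, 62.5 mm from this point: things pushed over that edge fall in.
- bush (a point): Top of the drill bush, 75 mm above the bench, on a fixed green arm that reaches 60 mm inward over the rose from a post at the jig's +x side (post 42 mm further out in x, screw head 78 mm high). Dividing plate: radius 52 mm, 34 to 46 mm above the bench; brass rose radius 38 mm on it.
- roller (a point): Sprung brass roller (14 mm) that presses on the plate's notched rim from the +y side; its green housing and pull rod reach 75 mm further in +y, up to 58 mm above the bench.
- index (a joint): Angle (rad) of plate and knob, growing clockwise from above. Starts on the plain rim; the 1st stop (notch) is 0.2 to 0.6 rad on, further stops every 0.393 rad, a 4th after the third. Plain rim: about 0.03 Nm. Some 0.1 rad before a stop's centre the roller drops in and pulls the plate on (click, torque reverses); nil at the centre; about 0.25 Nm to climb out, over by 0.1 rad past it.
- index_grip (a point): Centre of the knob's grip bar, on the spindle axis, 106 mm above the bench. The bar is 46 mm long along this point's x axis, 18 mm wide (y, to be gripped) and 34 mm high (88 to 122 mm above the bench), on a round black foot (42 mm across, 84 to 88 mm high); it turns with the plate and has a white line on its +x end. Free space all round it above 88 mm.
- brush: Bench brush standing on its bristles; origin at the centre of the bristle foot, z up. Stiff dark bristles 160 mm (x) by 30 mm (y), 46 mm high, under a pale wooden block 168 by 32 mm (grip it across y), 46 to 74 mm above the foot; a round handle 19 mm thick goes on from the block to x = -195 mm, starting roughly towards the robot. 160 g.
- scrap1: Scrap: sawn-off brass hinge knuckle, about 26 by 22 by 16 mm, origin under its centre. Lies on the jig's bed (30 mm above the bench).
- scrap2: Scrap: dark steel offcut with a rivet stub, 26 by 20 by 14 mm, origin under its centre. Lies on the jig's bed.
- scrap3: Scrap: broken copper-coloured lug, 24 by 18 by 20 mm, origin under its centre. Lies on the jig's bed.
- jar: Bystander: amber jar with a steel cap, 70 mm across, 100 mm high, origin under its centre. It and the brush stand at opposite ends of the jig, either way round.
- glassknob: Bystander: green glass door knob on a brass foot, 54 mm across, 60 mm high, standing behind the jig, origin under its centre.
- doorknob: Bystander: brass door knob, 52 mm across, 55 mm high, origin under its centre.
- rose: Bystander: spare brass rose lying on the bench in front of the jig, 76 mm across, 9 mm thick, origin under its centre.
- hinge: Bystander: dark steel strap hinge lying flat in front of the chip tray, 180 by 75 mm, 12 mm high.
- driver: Bystander: screwdriver with a red handle lying on the bench behind the jig, 200 mm long, 26 mm high.

How it is judged:
By the outcome, as a careful person would: the job done as asked, in the order asked, and still so for the second after the job is handed in, while the arm keeps its last pose, push and grip.
It also fails if it takes over 72 s, if anything falls off the work surface, if the arm or the gripper's body presses on something with over 40 N, if the wrist force passes 120 N, or if a joint passes its speed limit or range.

ROBOT

A 6-joint arm with a two-finger parallel gripper is mounted at the origin on the work surface. World frame = base frame: x ahead of the robot, y to its left, z up, the work surface at z = 0. Lengths are in m, angles in rad, forces in N, time in s.
With the tool pointing down it reaches from about 0.3 to 0.95 m from the base axis. Payload 3.1 kg.
Tool frame: the origin (TCP) lies on the centre line of the jaws, within the pads' length; the fingertips stand 17 mm ahead of it and the grasp point (between the pads) lies 2 mm behind it (r.finger_overhang is the distance from the TCP to the fingertips, in m); z points along the fingers, y is the line along which they close (so a half turn about z gives the same grasp; the last joint's range is limited). The gripper opens to 85 mm and grips with 20 to 120 N. Pads are 22 mm wide; open, the fingers measure 114 mm over their backs; the gripper's body (76 mm by 85 mm) begins 54 mm behind the grasp point. The pads swing forward as they close: fully open they stand 13 mm farther back than shut.
Start: joints at [-1.267, 0.308, 1.634, -0, 1.2, -0.07], TCP at [0.228, -0.582, 0.248] pointing down, gripper open.
Joint ranges: [-3.06, 3.06], [-0.79, 1.96], [0.05, 2.63], [-1.19, 4.34], [0.05, 2.64], [-2.94, 2.94]. Speed limits (rad/s): [2.79, 2.79, 3.14, 3.14, 3.14, 3.14].

INTERFACE

Orientations are given as a unit quaternion [w, x, y, z].
In Python, from plant import r, vision gives the robot as it stands.
- The arm moves only by the tool arm_command, never from a script. Its argument "deltas" is a list of rows, each a list of 7 numbers: the turn, a rotation vector about the tool's x, y, z in degrees, then the shift along the tool's x, y, z in m, then the opening, from 0 (shut) to 1 (fully open). In form: [[rx, ry, rz, dx, dy, dz, grip], ...]. A call has 1 to 8 rows; each row shifts and turns the commanded pose from where the row before left it, along the tool's axes as they then stand; what a row does not reach is not made up. A row lasts 1/12 s, in which the tool goes at most 41.7 mm and 7.16 degrees, less where a joint would pass 70% of its speed; a pose out of reach is approached as far as the arm can. A call with a gripper value outside its range is refused whole. The fingers move at their own pace and stop on an object; "squeeze" is the grip in N (left out, the last holds). Time passes only in rows, so rows that do not move let the fingers close. It gives the time, the measured TCP pose, the force, the opening and the grip force at its end, in the units of the state.
- r.get_state(): the state, without advancing time (a new reading comes with each control period).
- vision.read_camera(name): name is "scene" or "side" or "wrist"; returns the picture (400x640x3 uint8, red, green, blue); there is no depth.
- vision.camera_info(name): a dict with "fx", "fy", "cx", "cy" (pixels), "position" and "rotation" of the camera in the world; the wrist camera has in their place "hand_eye" (4x4, takes a point from camera to tool coordinates, whose origin is the TCP and whose axes are the flange's). Camera axes: x right, y down, z forward; pixel columns grow to the right and rows downward; lengths in m; the calibration is good to about 2 mm. A picture is of the moment at which its call begins: read the wrist's pose just before it. camera_info takes no time and is no camera call.
- r.sign_off(): hands the job in; it is judged then, once.
The state is a dict: "t": time; "joints": joint angles; "joint_velocities": joint speeds; "tau": joint torques, N m; "position": TCP position; "eef_rot": TCP orientation; "ft_force": force on the tool from outside, world axes, zero at the start; "moment": the same for the moment, N m; "width": finger opening in m; "finger_force": force on a finger pad.
Only numpy, scipy, OpenCV 4.12 (cv2) and the standard library are available. Lean on these libraries where they do the work, as an engineer would, in place of code of your own. Each camera call takes 0.05 s, during which the arm holds its last target. There are 200 camera calls.

## Working session

There is one attempt and no reset: what is moved stays moved. The work goes in short steps, Python scripts to look and compute and a tool call to move; the robot and the scene stay as the last step left them, time stands still between calls to the robot, and variables do not carry over. Pictures are saved under pics/ and viewed, at most 10 in all, crops included, and the job is handed in when it is done.

Besides the shell and the picture viewer there is one more tool, called as a command line: name --pt "numbers of a row" for each row, then --argument value for the rest. arm_command: Moves the arm, as the interface text tells. Its arguments: {"type":"object","properties":{"deltas":{"type":"array"},"squeeze":{"type":"number"}},"required":["deltas"]}

```bash
mkdir -p pics; ls; python3 - <<'E'
from plant import r, vision
import cv2,numpy as np
for n in("scene","side"):
    i=vision.read_camera(n); cv2.imwrite(f"pics/{n}0.png",i[:,:,::-1])
    c=vision.camera_info(n); print(n,{k:np.round(v,4).tolist() for k,v in c.items() if k!='name'})
print(vision.camera_info("wrist"))
print(r.get_state())
E
```

```text
pics
scene {'fx': 501.8095, 'fy': 501.8095, 'cx': 323.4701, 'cy': 201.5414, 'position': [1.3724, -1.1316, 0.9628], 'rotation': [-0.4596, 0.8346, 0.2711, -0.1373]}
side {'fx': 444.0611, 'fy': 444.0611, 'cx': 315.7334, 'cy': 198.4532, 'position': [0.1635, 0.8506, 0.6992], 'rotation': [0.1024, -0.2038, 0.852, -0.4712]}
{'fx': 360.0274360141672, 'fy': 360.0274360141672, 'cx': 315.77136944114073, 'cy': 202.8546325538671, 'hand_eye': array([[-1.30990613e-03, -9.61993873e-01, -2.73067888e-01,
         7.03234699e-02],
       [ 9.99998542e-01, -9.60980480e-04, -1.41154233e-03,
         9.05030807e-04],
       [ 1.09548217e-03, -2.73069339e-01,  9.61993730e-01,
        -1.26588184e-01],
       [ 0.00000000e+00,  0.00000000e+00,  0.00000000e+00,
         1.00000000e+00]])}
{'t': 0.1, 'joints': array([-1.26667095e+00,  3.08921416e-01,  1.63507039e+00, -2.24127211e-05,
        1.19973274e+00, -6.96944976e-02]), 'joint_velocities': array([ 0.00072722, -0.00364267, -0.00272953, -0.00068815, -0.00147512,
        0.00031281]), 'tau': array([-1.77276575e-03, -4.16409516e+01, -2.77644271e+01, -1.00557054e-04,
        4.00932578e-03, -2.56676549e-05]), 'position': array([ 0.22798796, -0.58115402,  0.24715442]), 'eef_rot': array([-1.05741383e-03,  9.82581816e-01,  1.85827442e-01, -1.35027482e-04]), 'ft_force': array([ 0.35540163, -0.39464622,  1.02787929]), 'moment': array([-0.04077994,  0.00713232,  0.00071069]), 'finger_force': 0.0, 'width': 0.08518601366691107}
```

View pics/scene0.png

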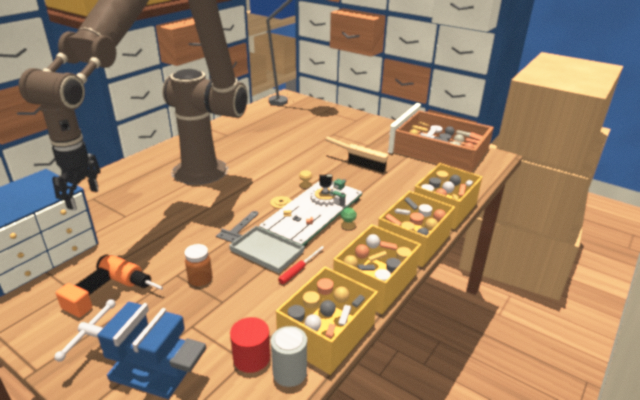

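View pics/side0.png

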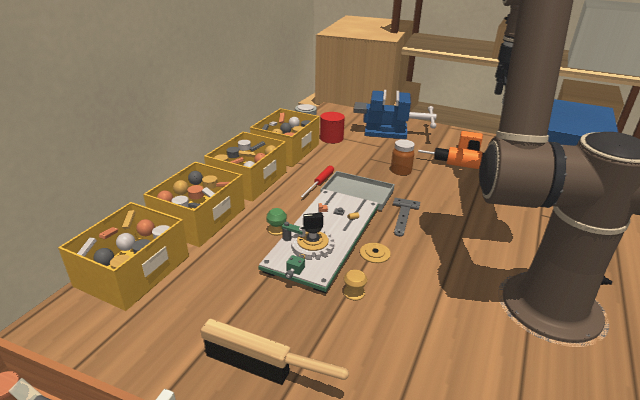

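The scene and side pictures show the jig mid-bench. In the side view the bed corners are near (260,270), (325,288) and (380,200), the brush block runs from (205,325) to (290,370) with its handle to (345,373), and the jar is at the far end at (402,157).

```bash
python3 - <<'E'
import cv2,numpy as np
a=cv2.imread("pics/side0.png")[165:297,245:410]; b=cv2.imread("pics/scene0.png")[165:275,225:365]
cv2.imwrite("pics/c1.png",cv2.resize(a,None,fx=4.5,fy=4.5,interpolation=2)); cv2.imwrite("pics/c2.png",cv2.resize(b,None,fx=5,fy=5,interpolation=2))
E
cat > h.py <<'E'
import numpy as np,cv2
from plant import r,vision
from scipy.spatial.transform import Rotation as R
def q(w): return R.from_quat([w[1],w[2],w[3],w[0]]).as_matrix()
def cam(n,s=None):
    c=vision.camera_info(n)
    if n=="wrist":
        s=s or r.get_state(); T=q(s["eef_rot"]); H=c["hand_eye"]
        return c,T@H[:3,:3],np.array(s["position"])+T@H[:3,3]
    return c,q(c["rotation"]),np.array(c["position"])
def ray(C,u,v,z):
    c,M,p=C; d=M@np.array([(u-c["cx"])/c["fx"],(v-c["cy"])/c["fy"],1])
    return p+d*(z-p[2])/d[2]
def proj(C,P):
    c,M,p=C; x=M.T@(np.array(P)-p); return np.array([c["fx"]*x[0]/x[2]+c["cx"],c["fy"]*x[1]/x[2]+c["cy"]])
E
python3 -c "
from h import *
print(q(vision.camera_info('side')['rotation']))"
```

```text
[[-0.89596912 -0.25077019  0.36654283]
 [-0.44376843  0.47284974 -0.76123762]
 [ 0.01757602 -0.84470553 -0.53494265]]
```

View pics/c1.png

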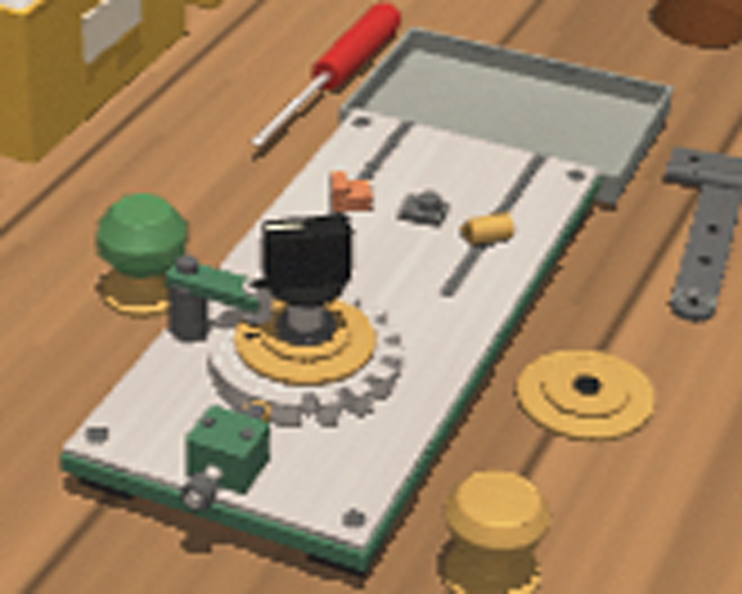

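View pics/c2.png

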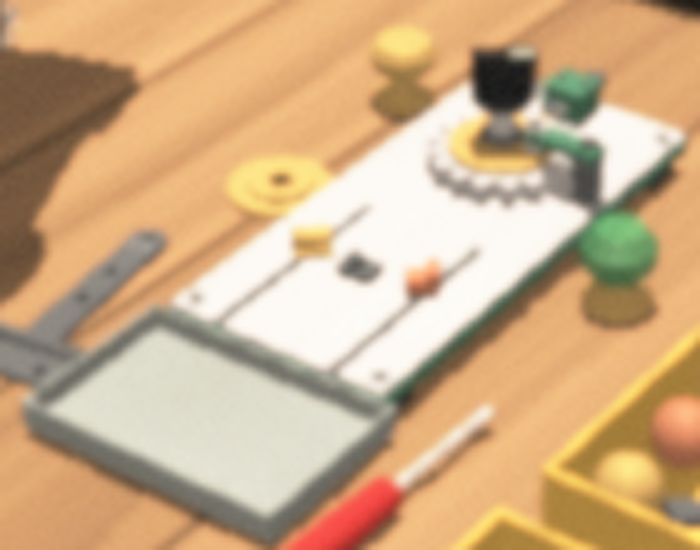

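The crops show, in the side view, bed corners at crop (65,455), (365,553), (600,178) and (350,110). The scene view has tray-end corners at crop (175,303) and (398,385). All three scraps sit mid-bed, and the plate, knob, post and roller are at the other end.

```bash
python3 - <<'E'
from h import *
C=cam("side"); D=cam("scene")
f=lambda u,v:(245+u/4.5,165+v/4.5); g=lambda u,v:(225+u/5,165+v/5)
P=np.array([ray(C,*f(*p),.03)[:2] for p in[(65,455),(365,553),(600,178),(350,110)]])
print("side corners",P.round(3).tolist()); print("scene",[ray(D,*g(*p),.03)[:2].round(3).tolist() for p in[(685,140),(175,303),(398,385)]])
L=np.array([[85,245],[-85,245],[-85,-130],[85,-130]])/1e3
def fit(P,L):
    a=P-P.mean(0);b=L-L.mean(0); th=np.arctan2((b[:,0]*a[:,1]-b[:,1]*a[:,0]).sum(),(a*b).sum())
    M=np.array([[np.cos(th),-np.sin(th)],[np.sin(th),np.cos(th)]]); t=P.mean(0)-M@L.mean(0); return th,t,np.abs(P-(L@M.T+t)).max()
th,t,e=fit(P,L); print("jig",np.degrees(th),t,e)
print("jar",ray(C,402,172,0),"door",ray(C,355,296,0))
# brush block top
im=cv2.imread("pics/side0.png")[310:395,190:360]; 
hsv=cv2.cvtColor(im,cv2.COLOR_BGR2HSV)
cv2.imwrite("pics/c3.png",cv2.resize(im,None,fx=4.5,fy=4.5,interpolation=2))
E
```

```text
side corners [[0.608, 0.214], [0.444, 0.208], [0.455, -0.155], [0.626, -0.155]]
scene [[0.623, 0.193], [0.467, -0.173], [0.633, -0.156]]
jig 2.0470387934314282 [ 0.53502117 -0.02926416] 0.007538941535005034
jar [ 0.46491006 -0.42169691  0.        ] door [0.38937152 0.1731127  0.        ]
```

View pics/c3.png

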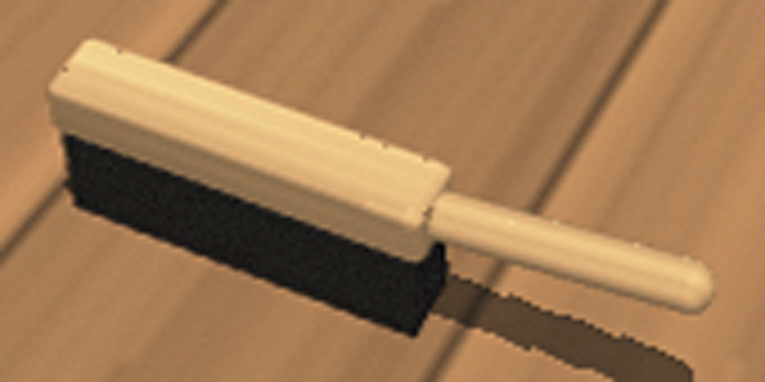

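The crop shows the block's top face at crop corners (90,40), (450,165), (425,228) and (50,90). The bristle foot edge runs from (75,207) to (415,337).

```bash
cat >> h.py <<'E'
def go(xy,z,tx):  # delta in present tool axes to TCP xy,z with tool x-axis heading tx (deg, world)
    s=r.get_state(); T=q(s["eef_rot"]); p=np.array(s["position"])
    h=np.degrees(np.arctan2(T[1,0],T[0,0])); d=T.T@(np.array([*xy,z])-p)
    rz=-((tx-h+180)%360-180)
    c=R.from_euler('z',rz,degrees=True).as_matrix().T@d
    print("pos",p.round(4),"head",round(h,2),"rz",round(rz,2),"d before turn",d.round(4),"after turn",c.round(4),"j",np.round(s["joints"],2),"t",round(s["t"],2))
E
python3 - <<'E'
from h import *
C=cam("side"); f=lambda u,v:(190+u/4.5,310+v/4.5)
P=np.array([ray(C,*f(*p),.074)[:2] for p in[(90,40),(450,165),(425,228),(50,90)]]);print(P.round(3).tolist(),P.mean(0))
B=np.array([ray(C,*f(*p),0)[:2] for p in[(75,207),(415,337)]]);print(B.round(3).tolist())
d=P[0]+P[3]-P[1]-P[2]; a=np.degrees(np.arctan2(d[1],d[0])); print("brush x heading",a)
print(q(r.get_state()["eef_rot"]).round(3))
go(P.mean(0),.30,a); go(P.mean(0),.30,a+180)
E
```

```text
[[0.58, 0.421], [0.419, 0.409], [0.414, 0.438], [0.578, 0.45]] [0.49780593 0.42953179]
[[0.578, 0.447], [0.422, 0.435]]
brush x heading 4.184560168948282
[[ 0.931  0.365 -0.001]
 [ 0.365 -0.931  0.002]
 [ 0.    -0.002 -1.   ]]
pos [ 0.228  -0.5812  0.2472] head 21.42 rz 17.23 d before turn [ 0.6203 -0.8425 -0.051 ] after turn [ 0.3428 -0.9884 -0.051 ] j [-1.27  0.31  1.64 -0.    1.2  -0.07] t 0.1
pos [ 0.228  -0.5812  0.2472] head 21.42 rz -162.77 d before turn [ 0.6203 -0.8425 -0.051 ] after turn [-0.3428  0.9884 -0.051 ] j [-1.27  0.31  1.64 -0.    1.2  -0.07] t 0.1
```

arm_command --pt "0 0 5.74 0 0 0 1" --pt "0 0 5.74 0 0 0 1" --pt "0 0 5.74 0 0 0 1" --pt "0 0 0 0.0168 -0.0299 -0.0027 1" --pt "0 0 0 0.0168 -0.0299 -0.0027 1" --pt "0 0 0 0.0168 -0.0299 -0.0027 1" --pt "0 0 0 0.0168 -0.0299 -0.0027 1" --pt "0 0 0 0.0168 -0.0299 -0.0027 1"

```text
t: 0.77
position: [0.3012, -0.4248, 0.2612]
eef_rot: [-0.001, 0.999, 0.036, -0.0]
ft_force: [1.1, -0.3, -0.1]
width: 0.0859
finger_force: 0.0
```

arm_command --pt "0 0 0 0.0168 -0.0299 -0.0027 1" --pt "0 0 0 0.0168 -0.0299 -0.0027 1" --pt "0 0 0 0.0168 -0.0299 -0.0027 1" --pt "0 0 0 0.0168 -0.0299 -0.0027 1" --pt "0 0 0 0.0168 -0.0299 -0.0027 1" --pt "0 0 0 0.0168 -0.0299 -0.0027 1" --pt "0 0 0 0.0168 -0.0299 -0.0027 1" --pt "0 0 0 0.0168 -0.0299 -0.0027 1"

```text
t: 1.43
position: [0.4176, -0.1765, 0.2832]
eef_rot: [-0.0, 0.999, 0.036, -0.0]
ft_force: [1.4, -0.8, -0.1]
width: 0.0853
finger_force: 0.0
```

arm_command --pt "0 0 0 0.0168 -0.0299 -0.0027 1" --pt "0 0 0 0.0168 -0.0299 -0.0027 1" --pt "0 0 0 0.0168 -0.0299 -0.0027 1" --pt "0 0 0 0.0168 -0.0299 -0.0027 1" --pt "0 0 0 0.0168 -0.0299 -0.0027 1" --pt "0 0 0 0.0168 -0.0299 -0.0027 1" --pt "0 0 0 0.0168 -0.0299 -0.0027 1" --pt "0 0 0 0 0 0 1"

```text
t: 2.1
position: [0.5215, 0.0441, 0.3026]
eef_rot: [-0.002, 0.999, 0.039, 0.001]
ft_force: [0.5, -0.6, 0.4]
width: 0.0851
finger_force: 0.0
```

```bash
python3 - <<'E'
from h import *
s=r.get_state(); i=vision.read_camera("wrist"); cv2.imwrite("pics/w1.png",i[:,:,::-1]); np.save("w1.npy",np.r_[s["position"],s["eef_rot"]])
print(s["t"],s["position"],q(s["eef_rot"]).round(3),s["joints"].round(2))
E
```

```text
2.1 [0.52149374 0.04407683 0.30261706] [[ 0.997  0.078  0.002]
 [ 0.078 -0.997  0.003]
 [ 0.003 -0.003 -1.   ]] [-0.    0.06  1.81  0.    1.26  1.49]
```

View pics/w1.png

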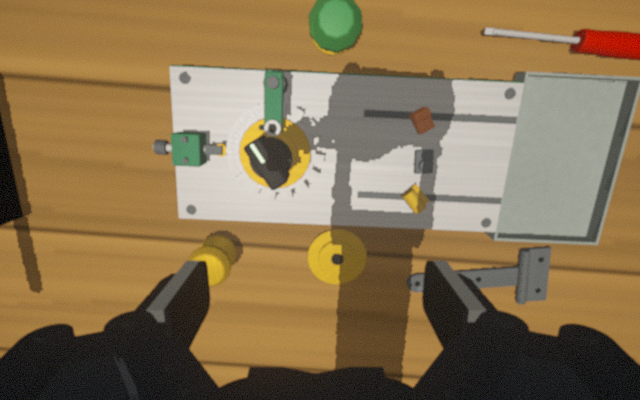

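The wrist picture shows the bed with corners at (170,66), (178,219), (496,234) and (521,80). The knob bar runs from its white-line end at (257,150) to (282,185), and the scraps lie at (423,120), (424,160) and (415,198).

```bash
python3 - <<'E'
from h import *
w=np.load("w1.npy"); C=cam("wrist",dict(position=w[:3],eef_rot=w[3:]))
P=np.array([ray(C,*p,.03)[:2] for p in[(170,66),(178,219),(496,234),(521,80)]])
L=np.array([[85,245],[-85,245],[-85,-130],[85,-130]])/1e3
b=L-L.mean(0);a=P-P.mean(0);th=np.arctan2((b[:,0]*a[:,1]-b[:,1]*a[:,0]).sum(),(a*b).sum())
M=np.array([[np.cos(th),-np.sin(th)],[np.sin(th),np.cos(th)]]);t=P.mean(0)-M@L.mean(0)
print("jig",np.degrees(th),t,(P-(L@M.T+t)).round(4).tolist())
np.save("jig.npy",np.r_[th,t])
J=lambda x,y:(M@np.array([x,y])+t)
print("knob axis",J(0,.13),"sweep start",J(0,.045),"end",J(0,-.155))
S=cam("side")
print("screws(side view) check knob:",proj(C,[*J(0,.13),.122]),proj(S,[*J(0,.13),.122]))
for p in[(423,120),(424,160),(415,198)]: print("scrap jig",M.T@(ray(C,*p,.045)[:2]-t))
k=[ray(C,*p,.122)[:2] for p in[(257,150),(268,163),(282,185)]]; print(k); d=k[0]-k[2]; print("knob head",np.degrees(np.arctan2(d[1],d[0])))
for z in (0.06,): print("green",M.T@(ray(C,335,25,.045)[:2]-t))
im=cv2.imread("pics/w1.png"); cv2.imwrite("pics/k1.png",cv2.resize(im[120:205,215:335],None,fx=6,fy=6,interpolation=2))
go([.498,.4295],.16,4.2)
E
```

```text
jig 2.001678274401026 [ 0.53954791 -0.0400711 ] [[-0.0006, -0.0032], [0.0012, -0.0011], [-0.0012, -0.0001], [0.0006, 0.0043]]
knob axis [0.53500717 0.08984957] sweep start [0.53797611 0.00490144] end [ 0.54496186 -0.19497652]
screws(side view) check knob: [264.55405014 165.65999717] [313.39508709 213.49750342]
scrap jig [ 0.0412055  -0.02381805]
scrap jig [-0.00040031 -0.03000307]
scrap jig [-0.04279301 -0.0252788 ]
[array([0.54798367, 0.09678779]), array([0.53754795, 0.08697921]), array([0.51910353, 0.07396618])]
knob head 38.316435807933644
green [0.12746527 0.07271062]
pos [0.5202 0.0417 0.3021] head 4.46 rz 0.26 d before turn [ 0.008  -0.3883  0.1423] after turn [ 0.0063 -0.3883  0.1423] j [-0.    0.06  1.82  0.    1.27  1.49] t 2.15
```

View pics/k1.png

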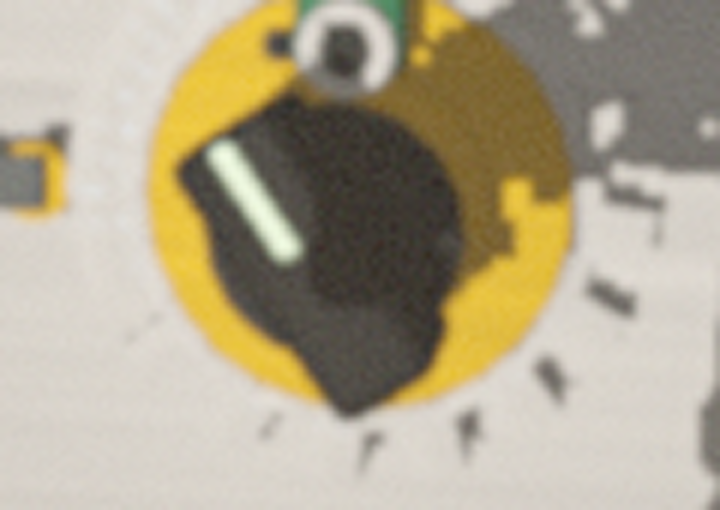

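arm_command --pt "0 0 0.26 0 -0.0353 0 1" --pt "0 0 0 0.0006 -0.0353 0 1" --pt "0 0 0 0.0006 -0.0353 0 1" --pt "0 0 0 0.0006 -0.0353 0 1" --pt "0 0 0 0.0006 -0.0353 0.01 1" --pt "0 0 0 0.0006 -0.0353 0.01 1" --pt "0 0 0 0.0006 -0.0353 0.01 1" --pt "0 0 0 0.0006 -0.0353 0.01 1"

```text
t: 2.82
position: [0.5038, 0.3211, 0.2614]
eef_rot: [0.001, 0.999, 0.034, -0.0]
ft_force: [0.9, 0.2, -0.3]
width: 0.0852
finger_force: 0.0
```

arm_command --pt "0 0 0 0.0006 -0.0353 0.01 1" --pt "0 0 0 0.0006 -0.0353 0.01 1" --pt "0 0 0 0.0006 -0.0353 0.01 1" --pt "0 0 0 0 0 0.02 1" --pt "0 0 0 0 0 0.02 1" --pt "0 0 0 0 0 0 1"

```text
t: 3.32
position: [0.4958, 0.424, 0.1864]
eef_rot: [0.003, 0.999, 0.035, -0.004]
ft_force: [-0.8, -1.1, -0.8]
width: 0.0853
finger_force: 0.0
```

```bash
python3 - <<'E'
from h import *
go([.498,.4295],.06,4.2)
s=r.get_state(); C=cam("wrist",s); i=vision.read_camera("wrist")[:,:,::-1]; cv2.imwrite("pics/b1.png",i)
for p in [(.58,.421),(.419,.409),(.414,.438),(.578,.45)]: print(proj(C,[*p,.074]).round())
E
```

```text
pos [0.4958 0.424  0.1864] head 3.96 rz -0.24 d before turn [ 0.0037 -0.0061  0.1264] after turn [ 0.0037 -0.0061  0.1264] j [ 0.64  0.43  1.61 -0.    1.12  2.14] t 3.32
[328.  77.]
[328. 304.]
[289. 308.]
[282.  77.]
```

View pics/b1.png

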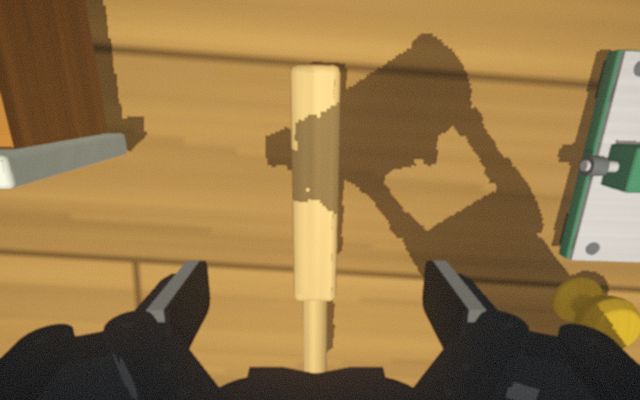

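The picture shows the brush block at corners (291,66), (339,66), (334,299) and (296,299), square to the jaws and slightly right of the prediction.

```bash
python3 - <<'E'
from h import *
C=cam("wrist"); P=np.array([ray(C,*p,.074)[:2] for p in [(291,66),(339,66),(334,299),(296,299)]]); print(P.round(4),P.mean(0))
d=P[0]+P[1]-P[2]-P[3]; a=np.degrees(np.arctan2(d[1],d[0])); print(a); go(P.mean(0),.06,a)
E
```

```text
[[0.5862 0.4452]
 [0.5882 0.4151]
 [0.4235 0.4049]
 [0.4217 0.4335]] [0.50490699 0.42467834]
3.8028428970929866
pos [0.4968 0.4244 0.1886] head 3.91 rz 0.11 d before turn [ 0.009  -0.0004  0.1286] after turn [ 0.009  -0.0004  0.1286] j [ 0.64  0.42  1.6  -0.    1.12  2.14] t 3.37
```

arm_command --pt "0 0 0 0.003 0 0.024 1" --pt "0 0 0 0.003 0 0.024 1" --pt "0 0 0 0.003 0 0.024 1" --pt "0 0 0 0 0 0.024 1" --pt "0 0 0 0 0 0.02 1" --pt "0 0 0 0 0 0.0115 1" --pt "0 0 0 0 0 0 0" --pt "0 0 0 0 0 0 0" --squeeze 60

```text
t: 4.03
position: [0.5083, 0.427, 0.0654]
eef_rot: [0.0, 0.999, 0.034, 0.0]
ft_force: [0.4, -0.4, 0.6]
width: 0.0639
finger_force: 0.0
```

arm_command --pt "0 0 0 0 0 0 0" --pt "0 0 0 0 0 0 0" --pt "0 0 0 0 0 0 0" --pt "0 0 0 0 0 0 0"

```text
t: 4.37
position: [0.5091, 0.4281, 0.0672]
eef_rot: [-0.001, 0.999, 0.034, 0.002]
ft_force: [0.7, -3.2, 6.5]
width: 0.0311
finger_force: 59.9
```

arm_command --pt "0 0 0 0 0 -0.02 0" --pt "0 0 0 0 0 -0.035 0" --pt "0 0 0 0 0 -0.035 0" --pt "0 0 0 0 0 -0.035 0" --pt "0 0 1.9 0 0 -0.025 0" --pt "0 0 0 0.0014 0.0355 0 0" --pt "0 0 0 0.0014 0.0355 0 0" --pt "0 0 0 0.0014 0.0355 0 0"

```text
t: 5.03
position: [0.5154, 0.3209, 0.2156]
eef_rot: [-0.0, 1.0, 0.019, 0.001]
ft_force: [0.0, 0.1, -1.9]
width: 0.0312
finger_force: 59.6
```

arm_command --pt "0 0 0 0.0014 0.0355 0 0" --pt "0 0 0 0.0014 0.0355 0 0" --pt "0 0 0 0.0014 0.0355 0 0" --pt "0 0 0 0.0014 0.0355 0 0" --pt "0 0 0 0.0014 0.0355 0 0" --pt "0 0 0 0.0014 0.0355 0 0" --pt "0 0 0 0.0014 0.0355 0 0" --pt "0 0 0 0.0014 0.0355 0 0"

```text
t: 5.7
position: [0.5365, 0.0364, 0.2147]
eef_rot: [-0.0, 1.0, 0.018, 0.0]
ft_force: [0.8, 1.0, -1.0]
width: 0.0313
finger_force: 59.6
```

arm_command --pt "0 0 0 0.0014 0.0355 0 0" --pt "0 0 0 0 0 0 0" --pt "0 0 0 0 0 0 0"

```text
t: 5.95
position: [0.5394, 0.0008, 0.2147]
eef_rot: [-0.0, 1.0, 0.016, -0.0]
ft_force: [0.9, 0.2, -2.9]
width: 0.0312
finger_force: 59.8
```

```bash
python3 - <<'E'
from h import *
go([.541,.003],.105,2.0)
E
```

```text
pos [0.5394 0.0008 0.2147] head 1.81 rz -0.19 d before turn [ 0.0016 -0.0021  0.1097] after turn [ 0.0016 -0.0021  0.1097] j [-0.08  0.18  1.87  0.    1.1   1.46] t 5.95
```

arm_command --pt "0 0 0 0 0 0.035 0" --pt "0 0 0 0 0 0.035 0" --pt "0 0 0 0 0 0.027 0" --pt "0 0 0 0 0 0.01 0" --pt "0 0 0 0 0 0.004 0" --pt "0 0 0 0 0 0 0" --pt "0 0 0 0 0 0 0"

```text
t: 6.53
position: [0.5411, 0.003, 0.1052]
eef_rot: [0.0, 1.0, 0.018, 0.001]
ft_force: [0.7, -0.5, -1.1]
width: 0.031
finger_force: 59.8
```

arm_command --pt "0 0 0 0 0 0.003 0" --pt "0 0 0 0 0 0 0"

```text
t: 6.7
position: [0.541, 0.0025, 0.1023]
eef_rot: [0.0, 1.0, 0.018, 0.002]
ft_force: [-0.2, 0.0, -2.1]
width: 0.0306
finger_force: 59.9
```

arm_command --pt "0 0 0 0 0 0.003 0" --pt "0 0 0 0 0 0 0"

```text
t: 6.87
position: [0.5399, 0.0024, 0.0982]
eef_rot: [0.0, 1.0, 0.018, 0.0]
ft_force: [-0.7, 0.6, -2.6]
width: 0.0312
finger_force: 59.9
```

arm_command --pt "0 0 0 0 0 0.002 0" --pt "0 0 0 0 0 0 0"

```text
t: 7.03
position: [0.54, 0.0023, 0.0972]
eef_rot: [0.0, 1.0, 0.018, 0.0]
ft_force: [-1.7, 0.2, 6.0]
width: 0.0312
finger_force: 60.2
```

arm_command --pt "0 0 0 0 0 0.0015 0" --pt "0 0 0 0 0 0 0"

```text
t: 7.2
position: [0.5403, 0.002, 0.0968]
eef_rot: [0.0, 1.0, 0.018, 0.0]
ft_force: [-4.6, -0.7, 12.4]
width: 0.0311
finger_force: 59.5
```

arm_command --pt "0 0 0 0 0.006 -0.002 0" --pt "0 0 0 0 0.01 0 0" --pt "0 0 0 0 0.01 0 0" --pt "0 0 0 0 0.01 0 0" --pt "0 0 0 0 0.01 0 0" --pt "0 0 0 0 0.01 0 0" --pt "0 0 0 0 0.01 0 0" --pt "0 0 0 0 0.01 0 0"

```text
t: 7.87
position: [0.5429, -0.0743, 0.0968]
eef_rot: [-0.001, 1.0, 0.017, 0.001]
ft_force: [0.1, 4.1, 6.3]
width: 0.0308
finger_force: 59.5
```

arm_command --pt "0 0 0 0 0.01 0 0" --pt "0 0 0 0 0.01 0 0" --pt "0 0 0 0 0.01 0 0" --pt "0 0 0 0 0.01 0 0" --pt "0 0 0 0 0.01 0 0" --pt "0 0 0 0 0.01 0 0" --pt "0 0 0 0 0.01 0 0" --pt "0 0 0 0 0.01 0 0"

```text
t: 8.53
position: [0.5454, -0.1542, 0.0968]
eef_rot: [-0.001, 1.0, 0.017, 0.0]
ft_force: [-0.3, 4.3, 5.6]
width: 0.031
finger_force: 59.5
```

arm_command --pt "0 0 0 0 0.01 0 0" --pt "0 0 0 0 0.01 0 0" --pt "0 0 0 0 0.01 0 0" --pt "0 0 0 0 0.01 0 0" --pt "0 0 0 0 0.01 0 0" --pt "0 0 0 0 0.01 -0.001 0" --pt "0 0 0 0 0 0 0" --pt "0 0 0 0 0 0 0"

```text
t: 9.2
position: [0.5471, -0.2145, 0.0974]
eef_rot: [0.0, 1.0, 0.017, -0.0]
ft_force: [-0.1, 1.4, 5.8]
width: 0.0308
finger_force: 60.4
```

```bash
python3 - <<'E'
from h import *
go([.541,-.2],.25,2.0)
a=vision.read_camera("side")[150:260,290:420,::-1]; b=vision.read_camera("scene")[180:290,215:345,::-1]
cv2.imwrite("pics/s2.png",cv2.resize(np.hstack([a,b]),None,fx=3,fy=3,interpolation=2))
E
```

```text
pos [ 0.5471 -0.2145  0.0974] head 1.96 rz -0.04 d before turn [-0.0057 -0.0147 -0.1526] after turn [-0.0056 -0.0147 -0.1526] j [-0.45  0.42  1.82 -0.    0.9   1.09] t 9.2
```

View pics/s2.png

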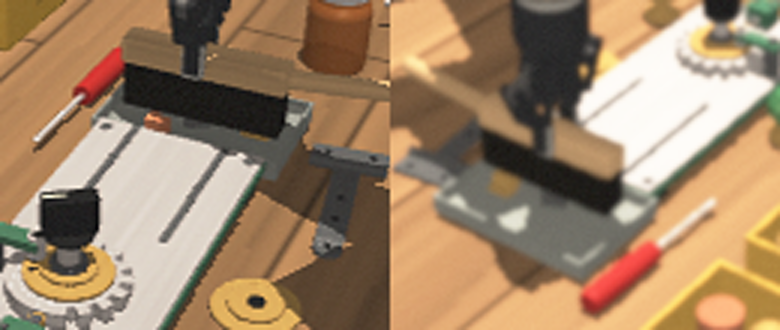

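The composite shows the brush past the bed end. Copper lies in the tray at (157,122) in the side half and brass at (505,180) in the scene half, and the bed looks clear.

arm_command --pt "0 0 0 0 0 -0.02 0" --pt "0 0 0 0 0 -0.035 0" --pt "0 0 0 0 0 -0.035 0" --pt "0 0 0 0 0 -0.035 0" --pt "0 0 0 0 0 -0.028 0" --pt "0 0 0 -0.0009 -0.0357 0 0" --pt "0 0 0 -0.0009 -0.0357 0 0" --pt "0 0 0 -0.0009 -0.0357 0 0"

```text
t: 9.97
position: [0.5392, -0.1057, 0.2492]
eef_rot: [0.0, 1.0, 0.017, -0.001]
ft_force: [-0.2, -0.0, -3.2]
width: 0.031
finger_force: 59.9
```

arm_command --pt "0 0 0 -0.0009 -0.0357 0 0" --pt "0 0 0 -0.0009 -0.0357 0 0" --pt "0 0 0 -0.0009 -0.0357 0 0" --pt "0 0 0 -0.0009 -0.0357 0 0" --pt "0 0 0 -0.0009 -0.0357 0 0" --pt "0 0 0 -0.0009 -0.0357 0 0" --pt "0 0 0 -0.0009 -0.0357 0 0" --pt "0 0 0 -0.0009 -0.0357 0 0"

```text
t: 10.63
position: [0.5212, 0.1797, 0.2481]
eef_rot: [0.001, 1.0, 0.018, -0.002]
ft_force: [0.9, -0.6, -1.1]
width: 0.0307
finger_force: 59.9
```

arm_command --pt "0 0 0 -0.0009 -0.0357 0 0" --pt "0 0 0 -0.0009 -0.0357 0 0" --pt "0 0 0 -0.0009 -0.0357 0 0" --pt "0 0 0 -0.0009 -0.0357 0 0" --pt "0 0 0 -0.0009 -0.0357 0 0" --pt "0 0 0 -0.0009 -0.0357 0 0" --pt "0 0 0 -0.0009 -0.0357 0 0" --pt "0 0 0 0 0 0 0"

```text
t: 11.3
position: [0.5056, 0.4337, 0.2477]
eef_rot: [-0.001, 1.0, 0.02, -0.001]
ft_force: [0.5, -0.1, -1.7]
width: 0.0309
finger_force: 60.1
```

```bash
python3 - <<'E'
from h import *
go([.509,.428],.07,2)
th,*t=np.load("jig.npy"); M=np.array([[np.cos(th),-np.sin(th)],[np.sin(th),np.cos(th)]])
for n in("scene","side"):
    C=cam(n); i=vision.read_camera(n)[:,:,::-1].copy(); cv2.imwrite(f"pics/{n}3.png",i)
    hsv=cv2.cvtColor(i,cv2.COLOR_BGR2HSV)
    Q=np.array([proj(C,[*(M@np.array(p)+t),z]) for p,z in[((-.085,.05),.03),((.085,.05),.03),((.085,-.13),.03),((.09,-.25),.011),((-.09,-.25),.011),((-.085,-.13),.03)]]).astype(int)
    m=np.zeros(i.shape[:2],np.uint8); cv2.fillPoly(m,[Q],255)
    for nm,k in(("brass/copper",cv2.inRange(hsv,(3,90,60),(32,255,255))),("dark",cv2.inRange(hsv,(0,0,0),(180,110,95)))):
        N,_,st,ce=cv2.connectedComponentsWithStats(k&m)
        for j in range(1,N):
            if st[j,4]>8: print(n,nm,st[j,4],ce[j].round(),"jig",(M.T@(ray(C,*ce[j],.018)[:2]-t)).round(3),hsv[int(ce[j][1]),int(ce[j][0])])
E
```

```text
pos [0.5056 0.4337 0.2477] head 2.34 rz 0.34 d before turn [0.0036 0.0062 0.1777] after turn [0.0037 0.0062 0.1777] j [0.64 0.39 1.53 0.   1.23 2.17] t 11.3
scene brass/copper 43 [275. 211.] jig [-0.1   -0.022] [ 14 125 216]
scene brass/copper 51 [252. 241.] jig [-0.056 -0.195] [ 19 137 229]
scene brass/copper 53 [283. 244.] jig [ 0.032 -0.153] [ 13 124 251]
scene dark 20 [270. 246.] jig [ 0.004 -0.185] [15 14 73]
side brass/copper 48 [342. 190.] jig [ 0.036 -0.157] [  9 149 210]
side brass/copper 50 [375. 193.] jig [-0.057 -0.184] [ 18 149 219]
side brass/copper 46 [308. 205.] jig [ 0.093 -0.044] [ 15 133 191]
side dark 26 [330. 181.] jig [ 0.09  -0.189] [34 18 97]
side dark 42 [356. 190.] jig [ 0.002 -0.178] [17 18 99]
side dark 197 [314. 219.] jig [0.049 0.013] [173  29  35]
```

All three scraps show inside the tray in both views. Now I'll stand the brush back on the bench.

arm_command --pt "0 0 0 0 0.003 0.034 0" --pt "0 0 0 0 0 0.035 0" --pt "0 0 0 0 0 0.035 0" --pt "0 0 0 0 0 0.035 0" --pt "0 0 0 0 0 0.026 0" --pt "0 0 0 0 0 0.009 0" --pt "0 0 0 0 0 0.003 0" --pt "0 0 0 0 0 0 0"

```text
t: 12.07
position: [0.5082, 0.424, 0.0727]
eef_rot: [0.001, 1.0, 0.017, -0.001]
ft_force: [1.0, -0.4, -2.0]
width: 0.0311
finger_force: 60.0
```

arm_command --pt "0 0 0 0 0 0.002 0" --pt "0 0 0 0 0 0 0"

```text
t: 12.23
position: [0.51, 0.426, 0.0737]
eef_rot: [-0.001, 1.0, 0.018, 0.002]
ft_force: [0.1, 0.5, -1.7]
width: 0.0308
finger_force: 60.1
```

arm_command --pt "0 0 0 0 0 0.002 0" --pt "0 0 0 0 0 0 0"

```text
t: 12.4
position: [0.5091, 0.4257, 0.0707]
eef_rot: [-0.001, 1.0, 0.018, 0.001]
ft_force: [-0.9, -0.6, -2.4]
width: 0.0309
finger_force: 60.1
```

arm_command --pt "0 0 0 0 0 0.002 0" --pt "0 0 0 0 0 0 0"

```text
t: 12.57
position: [0.5084, 0.4253, 0.0675]
eef_rot: [-0.0, 1.0, 0.018, 0.0]
ft_force: [0.3, -0.2, -2.0]
width: 0.0306
finger_force: 60.1
```

arm_command --pt "0 0 0 0 0 0.001 0" --pt "0 0 0 0 0 0 0"

```text
t: 12.73
position: [0.5084, 0.4253, 0.0669]
eef_rot: [-0.0, 1.0, 0.018, -0.0]
ft_force: [-1.2, -1.7, 3.0]
width: 0.0311
finger_force: 60.5
```

arm_command --pt "0 0 0 0 0 0 1" --pt "0 0 0 0 0 0 1" --pt "0 0 0 0 0 0 1" --pt "0 0 0 0 0 0 1" --pt "0 0 0 0 0 -0.02 1" --pt "0 0 0 0 0 -0.035 1" --pt "0 0 0 0 0 -0.035 1" --pt "0 0 0 0 0 -0.035 1"

```text
t: 13.4
position: [0.508, 0.4248, 0.1919]
eef_rot: [0.0, 1.0, 0.018, -0.001]
ft_force: [1.6, 0.9, -0.5]
width: 0.0853
finger_force: 0.0
```

arm_command --pt "0 0 0 0 0 -0.035 1" --pt "0 0 0 0 0 -0.02 1" --pt "0 0 0 0 0.035 0 1" --pt "0 0 0 0 0.035 0 1" --pt "0 0 0 0 0.035 0 1" --pt "0 0 0 0 0.035 0 1" --pt "0 0 0 0 0.035 0 1" --pt "0 0 0 0 0.035 0 1"

```text
t: 14.07
position: [0.5156, 0.2138, 0.2464]
eef_rot: [-0.0, 1.0, 0.018, 0.0]
ft_force: [-0.1, 0.4, 0.2]
width: 0.0854
finger_force: 0.0
```

arm_command --pt "0 0 0 0 0.035 0 1" --pt "0 0 0 0 0.035 0 1" --pt "0 0 0 0 0.035 0 1" --pt "0 0 0 0 0.02 0 1" --pt "0 0 0 0 0 0 1" --pt "0 0 0 0 0 0 1"

```text
t: 14.57
position: [0.5204, 0.0896, 0.2464]
eef_rot: [-0.0, 1.0, 0.016, 0.0]
ft_force: [0.2, -0.1, -0.1]
width: 0.0856
finger_force: 0.0
```

```bash
python3 - <<'E'
from h import *
s=r.get_state(); C=cam("wrist",s); i=vision.read_camera("wrist")[:,:,::-1]
np.save("w2.npy",np.r_[s["position"],s["eef_rot"]]); cv2.imwrite("pics/w2.png",i)
u=proj(C,[.535,.09,.122]); print(u,s["position"])
a,b=(u-[65,55]).astype(int); k=cv2.resize(i[b:b+110,a:a+130],None,fx=4,fy=4,interpolation=2); print(a,b)
sd=vision.read_camera("side")[:,:,::-1]; cr=cv2.resize(sd[290:400,190:360],(260,168))
out=np.zeros((440,790,3),np.uint8); out[:,:520]=k; out[:168,525:785]=cr; out[170:390,525:785]=cv2.resize(sd[150:260,290:420],(260,220)); cv2.imwrite("pics/k2.png",out)
E
```

```text
[315.74552438 182.12940437] [0.5203779  0.08957857 0.24643539]
250 127
```

View pics/k2.png

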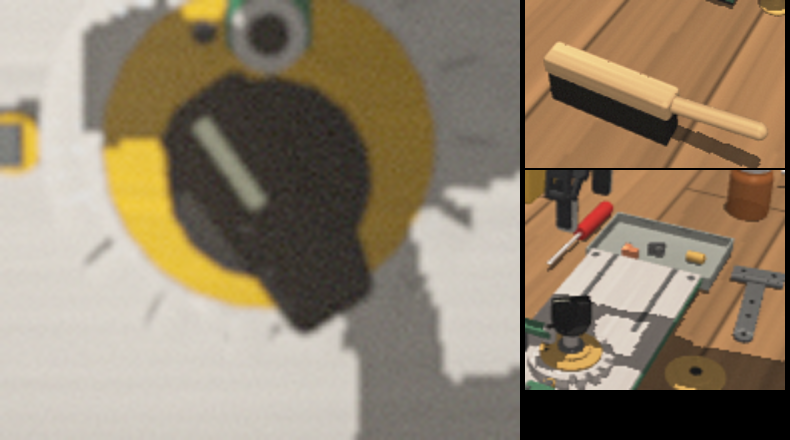

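The picture shows the brush standing on the bench and all three scraps in the tray. The knob's white line runs from crop (198,122) to (262,208) and the bar's far end is at about (337,310).

```bash
python3 - <<'E'
from h import *
w=np.load("w2.npy"); C=cam("wrist",dict(position=w[:3],eef_rot=w[3:])); f=lambda u,v:ray(C,250+u/4,127+v/4,.122)[:2]
i=cv2.imread("pics/w2.png"); h=cv2.cvtColor(i,cv2.COLOR_BGR2HSV)
m=np.zeros(i.shape[:2],np.uint8); m[127+28:127+54,250+46:250+68]=cv2.inRange(i,(90,90,90),(255,255,255))[127+28:127+54,250+46:250+68]
n,l,st,ce=cv2.connectedComponentsWithStats(m); j=1+st[1:,4].argmax(); ys,xs=np.where(l==j)
P=np.array([ray(C,x,y,.122)[:2] for x,y in zip(xs,ys)]); v=np.linalg.eigh(np.cov(P.T))[1][:,1]; v*=np.sign(v[0]); print("line heading",np.degrees(np.arctan2(v[1],v[0])),st[j],P.mean(0),P.std(0))
a,b=f(200,110),f(337,310); print("ends",a,b,(a+b)/2,np.linalg.norm(a-b),np.degrees(np.arctan2(*(a-b)[::-1])))
for hd in (np.degrees(np.arctan2(v[1],v[0])),): go([.535,.09],.106,hd); go([.535,.09],.106,hd+180)
E
```

```text
line heading 36.60270750773916 [299 157  17  22 122] [0.54528839 0.09651876] [0.00419015 0.00318072]
ends [0.55437228 0.10160645] [0.51883054 0.07605211] [0.53660141 0.08882928] 0.04377487419839227 35.71594904201339
pos [0.5203 0.0911 0.2463] head 2.04 rz -34.56 d before turn [0.0146 0.0017 0.1403] after turn [0.011  0.0097 0.1403] j [0.09 0.12 1.86 0.   1.16 1.63] t 14.67
pos [0.5203 0.0911 0.2463] head 2.04 rz 145.44 d before turn [0.0146 0.0017 0.1403] after turn [-0.011  -0.0097  0.1403] j [0.09 0.12 1.86 0.   1.16 1.63] t 14.67
```

arm_command --pt "0 0 -6.9 0 0 0 1" --pt "0 0 -6.9 0 0 0 1" --pt "0 0 -6.9 0 0 0 1" --pt "0 0 -6.9 0 0 0 1" --pt "0 0 -6.9 0 0 0 1" --pt "0 0 0 0.0112 0.0095 0.02 1" --pt "0 0 0 0 0 0.035 1" --pt "0 0 0 0 0 0 1"

```text
t: 15.33
position: [0.531, 0.0907, 0.1855]
eef_rot: [-0.001, 0.949, 0.314, -0.005]
ft_force: [-2.3, -0.7, -1.1]
width: 0.0854
finger_force: 0.0
```

```bash
python3 -c "
from h import *
go([.5355,.0895],.111,36.6)"
```

```text
pos [0.531  0.0907 0.1855] head 36.66 rz 0.06 d before turn [0.0036 0.0041 0.0745] after turn [0.0036 0.0041 0.0745] j [0.09 0.22 1.88 0.   1.05 1.02] t 15.33
```

arm_command --pt "0 0 0 0 0 0.03 1" --pt "0 0 0 0 0 0.02 1" --pt "0 0 0 0 0 0 1" --pt "0 0 0 0 0 0 1" --pt "0 0 0 0 0 0 1"

```text
t: 15.75
position: [0.5359, 0.0902, 0.1428]
eef_rot: [0.0, 0.949, 0.314, 0.001]
ft_force: [0.4, -0.0, -0.4]
width: 0.0855
finger_force: 0.0
```

```bash
python3 -c "
from h import *
go([.5355,.0895],.111,36.6)"
```

```text
pos [0.5359 0.0902 0.1428] head 36.6 rz -0.0 d before turn [-0.0009  0.0003  0.0318] after turn [-0.0009  0.0003  0.0318] j [0.09 0.28 1.91 0.   0.95 1.02] t 15.75
```

arm_command --pt "0 0 0 -0.0009 0 0.02 1" --pt "0 0 0 0 0 0.01 1" --pt "0 0 0 0 0 0 1" --pt "0 0 0 0 0 0 0" --pt "0 0 0 0 0 0 0" --pt "0 0 0 0 0 0 0" --pt "0 0 0 0 0 0 0" --pt "0 0 0 0 0 0 0" --squeeze 50

```text
t: 16.42
position: [0.5347, 0.0889, 0.112]
eef_rot: [0.0, 0.95, 0.313, 0.001]
ft_force: [-0.0, 0.4, -0.9]
width: 0.0255
finger_force: 0.0
```

arm_command --pt "0 0 0 0 0 0 0" --pt "0 0 0 0 0 0 0" --pt "0 0 0 0 0 0 0"

```text
t: 16.67
position: [0.5344, 0.0892, 0.112]
eef_rot: [-0.0, 0.95, 0.313, 0.0]
ft_force: [-1.6, 1.3, 4.6]
width: 0.0171
finger_force: 50.6
```

```bash
cat > m.py <<'E'
from h import *
s=r.get_state(); T=q(s["eef_rot"]); print(round(s["t"],2),"head",round(np.degrees(np.arctan2(T[1,0],T[0,0])),2),"Mz",s["moment"].round(3),"F",s["ft_force"].round(1),"tau6",round(s["tau"][5],3),"p",s["position"].round(4),"w",round(s["width"],4),round(s["finger_force"],1))
E
python3 m.py
```

```text
16.67 head 36.52 Mz [ 0.142  0.342 -0.044] F [-1.6  1.3  4.6] tau6 -0.064 p [0.5344 0.0892 0.112 ] w 0.0171 50.6
```

arm_command --pt "0 0 2 0 0 0 0" --pt "0 0 2 0 0 0 0" --pt "0 0 0 0 0 0 0"

```text
t: 16.92
position: [0.5343, 0.0892, 0.1119]
eef_rot: [-0.0, 0.96, 0.279, 0.0]
ft_force: [-2.5, 1.4, 5.2]
width: 0.0172
finger_force: 50.6
```

```bash
python3 m.py
```

```text
16.92 head 32.45 Mz [ 0.145  0.238 -0.135] F [-2.5  1.4  5.2] tau6 0.022 p [0.5343 0.0892 0.1119] w 0.0172 50.6
```

arm_command --pt "0 0 2 0 0 0 0" --pt "0 0 2 0 0 0 0" --pt "0 0 0 0 0 0 0"

```text
t: 17.17
position: [0.5343, 0.0892, 0.1119]
eef_rot: [-0.0, 0.969, 0.246, 0.0]
ft_force: [-2.5, 0.7, 5.8]
width: 0.0175
finger_force: 50.6
```

```bash
python3 m.py
```

```text
17.17 head 28.45 Mz [ 0.152  0.257 -0.167] F [-2.5  0.7  5.8] tau6 0.009 p [0.5343 0.0892 0.1119] w 0.0175 50.6
```

arm_command --pt "0 0 2 0 0 0 0" --pt "0 0 0 0 0 0 0"

```text
t: 17.33
position: [0.5343, 0.0892, 0.1119]
eef_rot: [-0.0, 0.973, 0.229, 0.0]
ft_force: [-1.3, 1.4, 4.6]
width: 0.0176
finger_force: 50.6
```

```bash
python3 m.py
```

```text
17.33 head 26.46 Mz [ 0.16   0.242 -0.11 ] F [-1.3  1.4  4.6] tau6 0.007 p [0.5343 0.0892 0.1119] w 0.0176 50.6
```

arm_command --pt "0 0 2 0 0 0 0" --pt "0 0 0 0 0 0 0"

```text
t: 17.5
position: [0.5343, 0.0892, 0.112]
eef_rot: [-0.0, 0.977, 0.212, 0.0]
ft_force: [-2.7, 2.1, 6.0]
width: 0.0171
finger_force: 50.6
```

```bash
python3 m.py
```

```text
17.5 head 24.46 Mz [ 0.116  0.316 -0.109] F [-2.7  2.1  6. ] tau6 0.014 p [0.5343 0.0892 0.112 ] w 0.0171 50.6
```

arm_command --pt "0 0 2 0 0 0 0" --pt "0 0 0 0 0 0 0"

```text
t: 17.67
position: [0.5343, 0.0892, 0.112]
eef_rot: [-0.0, 0.981, 0.195, 0.0]
ft_force: [-1.5, 1.8, 5.2]
width: 0.0174
finger_force: 50.6
```

```bash
python3 m.py
```

```text
17.67 head 22.46 Mz [ 0.157  0.281 -0.073] F [-1.5  1.8  5.2] tau6 0.023 p [0.5343 0.0892 0.112 ] w 0.0174 50.6
```

arm_command --pt "0 0 2 0 0 0 0" --pt "0 0 0 0 0 0 0"

```text
t: 17.83
position: [0.5343, 0.0892, 0.1119]
eef_rot: [-0.0, 0.984, 0.178, 0.0]
ft_force: [-2.0, 2.1, 5.5]
width: 0.017
finger_force: 50.6
```

```bash
python3 m.py
```

```text
17.83 head 20.45 Mz [ 0.176  0.325 -0.159] F [-2.   2.1  5.5] tau6 0.012 p [0.5343 0.0892 0.1119] w 0.017 50.6
```

arm_command --pt "0 0 2 0 0 0 0" --pt "0 0 0 0 0 0 0"

```text
t: 18.0
position: [0.5343, 0.0892, 0.1119]
eef_rot: [-0.0, 0.987, 0.16, 0.0]
ft_force: [-1.8, 1.3, 5.5]
width: 0.0175
finger_force: 50.6
```

```bash
python3 m.py
```

```text
18.0 head 18.45 Mz [ 0.186  0.318 -0.187] F [-1.8  1.3  5.5] tau6 0.001 p [0.5343 0.0892 0.1119] w 0.0175 50.6
```

arm_command --pt "0 0 2 0 0 0 0" --pt "0 0 0 0 0 0 0"

```text
t: 18.17
position: [0.5343, 0.0893, 0.1119]
eef_rot: [-0.0, 0.99, 0.143, 0.0]
ft_force: [-2.5, 1.2, 4.0]
width: 0.0169
finger_force: 50.6
```

```bash
python3 m.py
```

```text
18.17 head 16.46 Mz [ 0.126  0.326 -0.098] F [-2.5  1.2  4. ] tau6 0.017 p [0.5343 0.0893 0.1119] w 0.0169 50.6
```

arm_command --pt "0 0 2 0 0 0 0" --pt "0 0 0 0 0 0 0"

```text
t: 18.33
position: [0.5343, 0.0893, 0.1119]
eef_rot: [-0.0, 0.992, 0.126, 0.0]
ft_force: [-3.2, 1.7, 5.4]
width: 0.0174
finger_force: 50.6
```

```bash
python3 m.py
```

```text
18.33 head 14.45 Mz [ 0.206  0.355 -0.113] F [-3.2  1.7  5.4] tau6 0.003 p [0.5343 0.0893 0.1119] w 0.0174 50.6
```

arm_command --pt "0 0 2 0 0 0 0" --pt "0 0 0 0 0 0 0"

```text
t: 18.5
position: [0.5343, 0.0893, 0.112]
eef_rot: [-0.0, 0.994, 0.108, 0.0]
ft_force: [-1.3, 1.9, 4.8]
width: 0.0173
finger_force: 50.7
```

```bash
python3 m.py
```

```text
18.5 head 12.43 Mz [ 0.108  0.334 -0.219] F [-1.3  1.9  4.8] tau6 -0.119 p [0.5343 0.0893 0.112 ] w 0.0173 50.7
```

arm_command --pt "0 0 2 0 0 0 0" --pt "0 0 0 0 0 0 0"

```text
t: 18.67
position: [0.5343, 0.0893, 0.1119]
eef_rot: [-0.0, 0.996, 0.091, 0.0]
ft_force: [-2.8, 1.3, 5.1]
width: 0.0175
finger_force: 50.7
```

```bash
python3 m.py
```

```text
18.67 head 10.43 Mz [ 0.185  0.327 -0.197] F [-2.8  1.3  5.1] tau6 -0.066 p [0.5343 0.0893 0.1119] w 0.0175 50.7
```

arm_command --pt "0 0 2 0 0 0 0" --pt "0 0 0 0 0 0 0"

```text
t: 18.83
position: [0.5343, 0.0893, 0.1119]
eef_rot: [-0.0, 0.997, 0.074, 0.0]
ft_force: [-1.7, 1.9, 4.7]
width: 0.0173
finger_force: 50.6
```

```bash
python3 m.py
```

```text
18.83 head 8.5 Mz [0.22  0.356 0.04 ] F [-1.7  1.9  4.7] tau6 0.184 p [0.5343 0.0893 0.1119] w 0.0173 50.6
```

arm_command --pt "0 0 2 0 0 0 0" --pt "0 0 0 0 0 0 0"

```text
t: 19.0
position: [0.5343, 0.0893, 0.1119]
eef_rot: [-0.0, 0.998, 0.057, 0.0]
ft_force: [-2.3, 1.9, 5.3]
width: 0.017
finger_force: 50.7
```

```bash
python3 m.py
```

```text
19.0 head 6.5 Mz [0.224 0.337 0.024] F [-2.3  1.9  5.3] tau6 0.144 p [0.5343 0.0893 0.1119] w 0.017 50.7
```

arm_command --pt "0 0 2 0 0 0 0" --pt "0 0 0 0 0 0 0"

```text
t: 19.17
position: [0.5343, 0.0893, 0.1119]
eef_rot: [-0.0, 0.999, 0.039, 0.0]
ft_force: [-2.7, 2.0, 4.6]
width: 0.0167
finger_force: 50.6
```

```bash
python3 m.py
```

```text
19.17 head 4.48 Mz [0.229 0.318 0.027] F [-2.7  2.   4.6] tau6 0.091 p [0.5343 0.0893 0.1119] w 0.0167 50.6
```

arm_command --pt "0 0 2 0 0 0 0" --pt "0 0 0 0 0 0 0"

```text
t: 19.33
position: [0.5343, 0.0894, 0.112]
eef_rot: [-0.0, 1.0, 0.021, 0.0]
ft_force: [-2.8, 2.6, 5.5]
width: 0.0173
finger_force: 50.6
```

```bash
python3 m.py
```

```text
19.33 head 2.46 Mz [ 0.176  0.306 -0.051] F [-2.8  2.6  5.5] tau6 0.032 p [0.5343 0.0894 0.112 ] w 0.0173 50.6
```

arm_command --pt "0 0 2 0 0 0 0" --pt "0 0 2 0 0 0 0" --pt "0 0 0 0 0 0 0"

```text
t: 19.58
position: [0.5343, 0.0894, 0.1119]
eef_rot: [-0.0, 1.0, -0.013, 0.0]
ft_force: [-2.7, 2.0, 5.8]
width: 0.0175
finger_force: 50.6
```

```bash
python3 m.py
```

```text
19.58 head -1.55 Mz [ 0.222  0.324 -0.136] F [-2.7  2.   5.8] tau6 0.011 p [0.5343 0.0894 0.1119] w 0.0175 50.6
```

arm_command --pt "0 0 2 0 0 0 0" --pt "0 0 2 0 0 0 0" --pt "0 0 0 0 0 0 0"

```text
t: 19.83
position: [0.5343, 0.0894, 0.112]
eef_rot: [-0.0, 0.999, -0.048, 0.0]
ft_force: [-1.6, 2.0, 5.0]
width: 0.0177
finger_force: 50.6
```

```bash
python3 m.py
```

```text
19.83 head -5.55 Mz [ 0.268  0.32  -0.106] F [-1.6  2.   5. ] tau6 0.025 p [0.5343 0.0894 0.112 ] w 0.0177 50.6
```

arm_command --pt "0 0 1 0 0 0 0" --pt "0 0 0 0 0 0 0"

```text
t: 20.0
position: [0.5343, 0.0894, 0.1119]
eef_rot: [-0.0, 0.998, -0.057, -0.0]
ft_force: [-2.2, 2.3, 5.8]
width: 0.0174
finger_force: 50.6
```

```bash
python3 m.py
```

```text
20.0 head -6.5 Mz [ 0.252  0.31  -0.141] F [-2.2  2.3  5.8] tau6 -0.023 p [0.5343 0.0894 0.1119] w 0.0174 50.6
```

arm_command --pt "0 0 1 0 0 0 0" --pt "0 0 0 0 0 0 0"

```text
t: 20.17
position: [0.5342, 0.0894, 0.1119]
eef_rot: [-0.0, 0.998, -0.065, -0.0]
ft_force: [-2.0, 1.9, 5.3]
width: 0.0169
finger_force: 50.6
```

```bash
python3 m.py
```

```text
20.17 head -7.51 Mz [ 0.227  0.315 -0.091] F [-2.   1.9  5.3] tau6 -0.056 p [0.5342 0.0894 0.1119] w 0.0169 50.6
```

arm_command --pt "0 0 1 0 0 0 0" --pt "0 0 0 0 0 0 0"

```text
t: 20.33
position: [0.5343, 0.0894, 0.112]
eef_rot: [-0.0, 0.997, -0.074, 0.0]
ft_force: [-2.3, 1.7, 5.6]
width: 0.0173
finger_force: 50.6
```

```bash
python3 m.py
```

```text
20.33 head -8.51 Mz [ 0.18   0.381 -0.097] F [-2.3  1.7  5.6] tau6 -0.075 p [0.5343 0.0894 0.112 ] w 0.0173 50.6
```

arm_command --pt "0 0 1 0 0 0 0" --pt "0 0 0 0 0 0 0"

```text
t: 20.5
position: [0.5343, 0.0895, 0.1119]
eef_rot: [-0.0, 0.997, -0.083, -0.0]
ft_force: [-1.6, 2.1, 5.9]
width: 0.0174
finger_force: 50.6
```

```bash
python3 m.py
```

```text
20.5 head -9.52 Mz [ 0.223  0.374 -0.164] F [-1.6  2.1  5.9] tau6 -0.097 p [0.5343 0.0895 0.1119] w 0.0174 50.6
```

arm_command --pt "0 0 1 0 0 0 0" --pt "0 0 0 0 0 0 0"

```text
t: 20.67
position: [0.5343, 0.0895, 0.1119]
eef_rot: [-0.0, 0.996, -0.092, -0.0]
ft_force: [-3.4, 1.6, 4.6]
width: 0.0171
finger_force: 50.6
```

```bash
python3 m.py
```

```text
20.67 head -10.53 Mz [ 0.247  0.341 -0.141] F [-3.4  1.6  4.6] tau6 -0.125 p [0.5343 0.0895 0.1119] w 0.0171 50.6
```

arm_command --pt "0 0 1 0 0 0 0" --pt "0 0 0 0 0 0 0"

```text
t: 20.83
position: [0.5343, 0.0895, 0.1119]
eef_rot: [-0.001, 0.995, -0.1, -0.0]
ft_force: [-1.5, 1.6, 5.3]
width: 0.0173
finger_force: 50.6
```

```bash
python3 m.py
```

```text
20.83 head -11.54 Mz [ 0.305  0.349 -0.205] F [-1.5  1.6  5.3] tau6 -0.149 p [0.5343 0.0895 0.1119] w 0.0173 50.6
```

arm_command --pt "0 0 1 0 0 0 0" --pt "0 0 0 0 0 0 0"

```text
t: 21.0
position: [0.5343, 0.0895, 0.1119]
eef_rot: [-0.001, 0.994, -0.109, -0.0]
ft_force: [-2.0, 2.4, 5.3]
width: 0.0172
finger_force: 50.7
```

```bash
python3 m.py
```

```text
21.0 head -12.55 Mz [ 0.213  0.366 -0.266] F [-2.   2.4  5.3] tau6 -0.194 p [0.5343 0.0895 0.1119] w 0.0172 50.7
```

arm_command --pt "0 0 1 0 0 0 0" --pt "0 0 0 0 0 0 0"

```text
t: 21.17
position: [0.5343, 0.0895, 0.112]
eef_rot: [-0.001, 0.993, -0.118, -0.0]
ft_force: [-2.3, 2.4, 5.7]
width: 0.0172
finger_force: 50.6
```

```bash
python3 m.py
```

```text
21.17 head -13.53 Mz [ 0.225  0.352 -0.21 ] F [-2.3  2.4  5.7] tau6 -0.113 p [0.5343 0.0895 0.112 ] w 0.0172 50.6
```

arm_command --pt "0 0 1 0 0 0 0" --pt "0 0 0 0 0 0 0"

```text
t: 21.33
position: [0.5343, 0.0895, 0.1119]
eef_rot: [-0.0, 0.992, -0.126, -0.0]
ft_force: [-3.2, 2.6, 4.6]
width: 0.017
finger_force: 50.7
```

```bash
python3 m.py
```

```text
21.33 head -14.43 Mz [0.339 0.346 0.202] F [-3.2  2.6  4.6] tau6 0.287 p [0.5343 0.0895 0.1119] w 0.017 50.7
```

arm_command --pt "0 0 1 0 0 0 0" --pt "0 0 0 0 0 0 0"

```text
t: 21.5
position: [0.5343, 0.0895, 0.1119]
eef_rot: [-0.0, 0.991, -0.134, 0.0]
ft_force: [-2.9, 3.0, 6.3]
width: 0.0171
finger_force: 50.6
```

```bash
python3 m.py
```

```text
21.5 head -15.42 Mz [0.278 0.388 0.097] F [-2.9  3.   6.3] tau6 0.115 p [0.5343 0.0895 0.1119] w 0.0171 50.6
```

arm_command --pt "0 0 2 0 0 0 0" --pt "0 0 2 0 0 0 0" --pt "0 0 2 0 0 0 0" --pt "0 0 2 0 0 0 0" --pt "0 0 2 0 0 0 0" --pt "0 0 2 0 0 0 0" --pt "0 0 0 0 0 0 0"

```text
t: 22.08
position: [0.5343, 0.0896, 0.1119]
eef_rot: [-0.001, 0.971, -0.238, -0.0]
ft_force: [-2.3, 1.8, 4.9]
width: 0.0172
finger_force: 50.6
```

```bash
python3 m.py
```

```text
22.08 head -27.55 Mz [ 0.215  0.338 -0.15 ] F [-2.3  1.8  4.9] tau6 0.027 p [0.5343 0.0896 0.1119] w 0.0172 50.6
```

arm_command --pt "0 0 2 0 0 0 0" --pt "0 0 2 0 0 0 0" --pt "0 0 0 0 0 0 0"

```text
t: 22.33
position: [0.5343, 0.0896, 0.1119]
eef_rot: [-0.001, 0.962, -0.272, -0.0]
ft_force: [-2.7, 2.1, 5.4]
width: 0.0174
finger_force: 50.6
```

```bash
python3 m.py
```

```text
22.33 head -31.57 Mz [ 0.318  0.365 -0.172] F [-2.7  2.1  5.4] tau6 -0.043 p [0.5343 0.0896 0.1119] w 0.0174 50.6
```

arm_command --pt "0 0 2 0 0 0 0" --pt "0 0 0 0 0 0 0"

```text
t: 22.5
position: [0.5344, 0.0896, 0.112]
eef_rot: [-0.001, 0.957, -0.289, -0.0]
ft_force: [-1.9, 2.5, 5.6]
width: 0.0174
finger_force: 50.6
```

```bash
python3 m.py
```

```text
22.5 head -33.6 Mz [ 0.293  0.372 -0.347] F [-1.9  2.5  5.6] tau6 -0.215 p [0.5344 0.0896 0.112 ] w 0.0174 50.6
```

arm_command --pt "0 0 1.5 0 0 0 0" --pt "0 0 0 0 0 0 0"

```text
t: 22.67
position: [0.5344, 0.0896, 0.112]
eef_rot: [-0.001, 0.953, -0.301, -0.0]
ft_force: [-1.7, 2.0, 5.8]
width: 0.017
finger_force: 50.7
```

```bash
python3 m.py
```

```text
22.67 head -35.09 Mz [ 0.25   0.383 -0.382] F [-1.7  2.   5.8] tau6 -0.275 p [0.5344 0.0896 0.112 ] w 0.017 50.7
```

arm_command --pt "0 0 0.5 0 0 0 0" --pt "0 0 0 0 0 0 0"

```text
t: 22.83
position: [0.5343, 0.0896, 0.112]
eef_rot: [-0.001, 0.952, -0.305, -0.0]
ft_force: [-1.4, 3.0, 5.2]
width: 0.017
finger_force: 50.6
```

```bash
python3 m.py
```

```text
22.83 head -35.55 Mz [ 0.295  0.307 -0.309] F [-1.4  3.   5.2] tau6 -0.226 p [0.5343 0.0896 0.112 ] w 0.017 50.6
```

Third click felt and pull dominant. I'll ease to the point where the torque is nil.

arm_command --pt "0 0 0.4 0 0 0 0" --pt "0 0 0 0 0 0 0" --pt "0 0 0 0 0 0 0"

```text
t: 23.08
position: [0.5343, 0.0896, 0.1119]
eef_rot: [-0.001, 0.951, -0.308, -0.0]
ft_force: [-1.6, 3.7, 4.4]
width: 0.0171
finger_force: 50.6
```

```bash
python3 m.py
```

```text
23.08 head -35.91 Mz [ 0.268  0.341 -0.175] F [-1.6  3.7  4.4] tau6 -0.154 p [0.5343 0.0896 0.1119] w 0.0171 50.6
```

arm_command --pt "0 0 0.3 0 0 0 0" --pt "0 0 0 0 0 0 0" --pt "0 0 0 0 0 0 0"

```text
t: 23.33
position: [0.5343, 0.0896, 0.1119]
eef_rot: [-0.001, 0.951, -0.311, -0.0]
ft_force: [-1.6, 3.5, 5.4]
width: 0.0172
finger_force: 50.6
```

```bash
python3 m.py
```

```text
23.33 head -36.19 Mz [ 0.373  0.35  -0.087] F [-1.6  3.5  5.4] tau6 -0.051 p [0.5343 0.0896 0.1119] w 0.0172 50.6
```

arm_command --pt "0 0 0.15 0 0 0 0" --pt "0 0 0 0 0 0 0" --pt "0 0 0 0 0 0 0" --pt "0 0 0 0 0 0 0" --pt "0 0 0 0 0 0 0"

```text
t: 23.75
position: [0.5343, 0.0896, 0.1119]
eef_rot: [-0.001, 0.95, -0.312, -0.0]
ft_force: [-1.4, 3.1, 4.6]
width: 0.017
finger_force: 50.6
```

```bash
python3 m.py; python3 -c "
from plant import r
print(r.sign_off())"
```

```text
23.75 head -36.32 Mz [0.299 0.332 0.013] F [-1.4  3.1  4.6] tau6 0.005 p [0.5343 0.0896 0.1119] w 0.017 50.6
the job is handed in; nothing more can be done
None
```

The job is handed in at 23.75 s: all three scraps are in the tray, the brush stands on its bristles on the bench off the jig, and the knob is still gripped with the plate at rest in the third stop (third click counted, torque nil).

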